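Make up the two repair kits

TASK

Make up the two repair kits: the transformer and the blue capacitor go in the red tray; the aluminium front panel, the black heat sink and the black capacitor go in the yellow tray. The panel lies flat on the green-topped block and is too thin to pick up there, so slide it well out over the edge of the block, about 30 mm and without tipping it off, and lift it by the part that sticks out. Everything must end up the way up it is now, flat on the floor of its tray and on top of nothing else; set things down rather than drop them, and leave the roll of tape where it is.

Things in the scene. Friction and masses are not known exactly. Their poses are not given: they have to be found in the camera images.
- transformer_center (a point): small mains transformer: dark steel core with a yellow winding, 46 (x) by 40 (y) by 40 (z) mm, a plain box to the gripper, 155 to 310 g, standing on the bench. This point: its centre, 20 mm above its underside; z up.
- blue_cap_center (a point): blue capacitor: upright cylinder, 35 mm diameter, 50 mm tall, 42 to 84 g, round silver top with a cross, pale stripe down one side; stands on the bench. This point: its centre, 25 mm above its underside; z along its axis, up.
- black_cap_center (a point): black capacitor: upright cylinder, 35 mm diameter, 50 mm tall, 42 to 84 g, round silver top with a cross, pale stripe down one side; stands on the bench. This point: its centre, 25 mm above its underside; z along its axis, up.
- heatsink_center (a point): black finned heat sink, fins up and running along x, 46 (x) by 40 (y) by 30 (z) mm, a plain box to the gripper, 65 to 125 g, lying on the bench. This point: its centre, 15 mm above its underside; z up.
- panel_center (a point): bare aluminium front panel with black cut-outs, flat plate 40 (x) by 100 (y) by 3 (z) mm, 25 to 49 g, lying loose near the middle of the block's top, lengthwise along it. Pushed at a short end by shut fingertips just clear of the block it slides along; it tips off when over half of it overhangs. This point: its centre, 1.5 mm above its underside; x across, y along it, z up.
- block: heavy plywood block with a green top, 90 (x) by 170 (y) by 40 (z) mm, fixed to the bench; the panel lies on it. Origin: centre of its underside, so the top is 40 mm above it; y along its long side, z up.
- red_tray: red shallow open parts tray, 150 (x) by 210 (y) mm outside, 16 mm high, walls and floor 5 mm thick (inside 140 by 200 mm, floor 5 mm above the bench), fixed to the bench. Origin: centre of its underside; x along its short side, y along its long side, z up.
- yellow_tray: yellow shallow open parts tray, 150 (x) by 210 (y) mm outside, 16 mm high, walls and floor 5 mm thick (inside 140 by 200 mm, floor 5 mm above the bench), fixed to the bench. Origin: centre of its underside; x along its short side, y along its long side, z up.
- tape: roll of black insulating tape lying flat, 60 mm outside, 38 mm hole, 19 mm high, loose among the stock; not to be moved. Origin: centre of its underside.

How it is judged:
By the outcome, as a careful person would: the job done as asked, in the order asked, and still so for the second after the job is handed in, with the robot touching nothing.
It also fails if it takes over 144 s, if anything falls off the work surface, if the arm or the gripper's body presses on something with over 40 N, if the wrist force passes 120 N, or if a joint passes its speed limit or range.

ROBOT

A 6-joint arm with a two-finger parallel gripper is mounted at the origin on the work surface. World frame = base frame: x ahead of the robot, y to its left, z up, the work surface at z = 0. Lengths are in m, angles in rad, forces in N, time in s.
With the tool pointing down it reaches from about 0.35 to 0.95 m from the base axis. Payload 17.4 kg.
Tool frame: the origin (TCP) lies between the finger pads; the fingertips stand 22 mm ahead of it and the grasp point (between the pads) lies 3 mm ahead of it; z points along the fingers, y is the line along which they close (so a half turn about z gives the same grasp; the last joint's range is limited). The gripper opens to 93 mm and grips with 3 to 60 N. Pads are 15 mm wide; open, the fingers measure 128 mm over their backs; the gripper's body (75 mm by 188 mm) begins 65 mm behind the grasp point.
Start: joints at [-1.244, 0.116, 1.442, -0, 1.584, -0.038], TCP at [0.241, -0.631, 0.241] pointing down, gripper open.
Joint ranges: [-2.83, 2.83], [-0.83, 2.19], [0.07, 2.5], [-1.14, 4.28], [0.01, 3], [-2.97, 2.97]. Speed limits (rad/s): [1.89, 1.89, 2.22, 3.14, 3.14, 3.14].

INTERFACE

Orientations are given as a rotation vector (axis times angle).
In Python, from workcell import sensors, imaging, order gives the robot as it stands.
- The arm moves only by the tool step_arm, never from a script. Its argument "commands" is a list of rows, each a list of 7 numbers: the shift along the world's x, y, z in m, then the turn, a rotation vector about the world's x, y, z in rad, then the finger opening in m, from 0 to 0.093. A call has 1 to 8 rows; each row is the pose to reach, as a shift and turn from the pose commanded when the call began; what a row does not reach only later rows make up. A row lasts 1/12 s, in which the tool goes at most 41.7 mm and 7.16 degrees, less where a joint would pass 70% of its speed; a pose out of reach is approached as far as the arm can. A call with a gripper value outside its range is refused whole. The fingers move at their own pace and stop on an object; "squeeze" is the grip in N (left out, the last holds). Time passes only in rows, so rows that repeat a pose let the fingers close. It gives the time, the measured TCP pose, the force, the opening and the grip force at its end, in the units of the state.
- sensors.observe(): the state, without advancing time (a new reading comes with each control period).
- imaging.get_image(name): name is "scene" or "top" or "wrist"; returns a dict with "image" (384x512x3 uint8, red, green, blue), "z_map" (384x512 float32, m along the optical axis (not along the pixel's ray), 0 where there is no reading), "vertical_fov" (degrees; the focal length in pixels is half the picture's height over the tangent of half this angle, whatever the lens; pixels are square), "cx", "cy" (the principal point, pixels), "k1" (the pictures are not rectified: a ray, as slopes to the right and down, at radius r is drawn at 1 + k1 r^2 times it, then the intrinsics apply), "R" (3x3) and "t" (3): a world point X has camera coordinates R X + t. Camera axes: x right, y down, z forward; pixel columns grow to the right and rows downward; lengths in m; the calibration is good to about 2 mm. A picture is of the moment at which its call begins.
- order.finish_job(): hands the job in; it is judged then, once.
The state is a dict: "t": time; "joint_positions": joint angles; "qd": joint speeds; "joint_torque": joint torques, N m; "tcp_pos": TCP position; "ee_rot": TCP orientation; "contact_force": force on the tool from outside, world axes, zero at the start; "torque": the same for the moment, N m; "width": opening from 0.0 (shut) to 1.0 (fully open); "grasp_force": force on a finger pad.
Only numpy, scipy, OpenCV 4.12 (cv2) and the standard library are available. Lean on these libraries where they do the work, as an engineer would, in place of code of your own. Each camera call takes 0.05 s, during which the arm holds its last target. There are 200 camera calls.

## Working session

There is one attempt and no reset: what is moved stays moved. The work goes in short steps, Python scripts to look and compute and a tool call to move; the robot and the scene stay as the last step left them, time stands still between calls to the robot, and variables do not carry over. Pictures are saved under pics/ and viewed, at most 17 in all, crops included, and the job is handed in when it is done.

Besides the shell and the picture viewer there is one more tool, called after "Call:" as name(argument=value, ...), one argument or row to a line, values as JSON. step_arm: Moves the arm, as the interface text tells. Its arguments: {"type":"object","properties":{"commands":{"type":"array","items":{"type":"array","items":{"type":"number"}}},"squeeze":{"type":"number"}},"required":["commands"]}

```bash
mkdir -p pics
cat > h.py <<'E'
import numpy as np, cv2
from workcell import sensors, imaging, order
def cam(n, save=None):
    d=imaging.get_image(n)
    if save: cv2.imwrite(f'pics/{save}.png', d['image'][:,:,::-1])
    return d
def K(d):
    f=192/np.tan(np.radians(d['vertical_fov'])/2); return np.array([[f,0,d['cx']],[0,f,d['cy']],[0,0,1.]])
def rays(d,px):
    # distortion: only k1, opencv model same
    p=cv2.undistortPoints(np.array(px,float).reshape(-1,1,2),K(d),np.array([d['k1'],0,0,0.])).reshape(-1,2)
    return np.c_[p,np.ones(len(p))]
def onplane(d,px,z):
    R=np.array(d['R']);t=np.array(d['t']);r=rays(d,px)@R; c=-R.T@t
    return c+r*((z-c[2])/r[:,2])[:,None]
def cloud(d):
    v,u=np.mgrid[0:384,0:512]; px=np.c_[u.ravel(),v.ravel()]
    r=rays(d,px)*d['z_map'].ravel()[:,None]
    return ((r-np.array(d['t']))@np.array(d['R'])).reshape(384,512,3)
E
python3 - <<'E'
from h import *
for n in('scene','top'):
    d=cam(n,n+'0'); R=np.array(d['R']); print(n,d['vertical_fov'],d['k1'],-R.T@np.array(d['t']))
print(sensors.observe())
E
```

```text
scene 46.7418430840074 -0.029471417900087483 [0.77417228 0.52796201 0.97322705]
top 52.882943466408534 -0.07552625157885637 [ 0.42484814 -0.00488264  0.89208914]
{'t': 0.1, 'joint_positions': array([-1.24376890e+00,  1.16429921e-01,  1.44218174e+00, -1.39341791e-05,
        1.58398870e+00, -3.77920944e-02]), 'qd': array([ 1.66023386e-03, -5.89307151e-04, -2.08777146e-03, -2.15680311e-03,
       -8.11887890e-04,  1.64825228e-05]), 'joint_torque': array([ 2.06876961e-03, -7.22893953e+01, -6.23865294e+01,  7.80952326e-02,
        2.27615540e-02, -9.56450458e-05]), 'tcp_pos': array([ 0.24077079, -0.63043473,  0.23999483]), 'ee_rot': array([-3.08849317e+00, -5.69703734e-01,  2.49697502e-04]), 'contact_force': array([ 0.34145703, -0.23634153, -0.2607155 ]), 'torque': array([ 0.03989697, -0.04665576,  0.03291479]), 'grasp_force': 0.0, 'width': 0.9984256336213084}
```

View pics/top0.png

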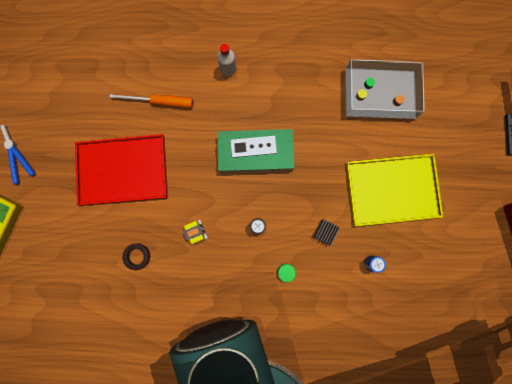

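View pics/scene0.png

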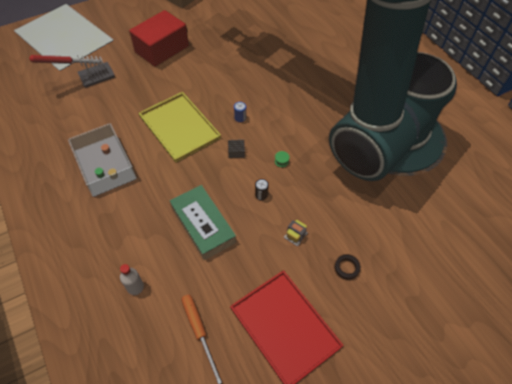

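The top view shows the red tray at (121,170), yellow tray (394,190), block (255,152) with the panel (254,146), transformer (195,232), black cap (258,227), heat sink (326,233), blue cap (376,264), tape (136,257) and a green disc (287,273). The scene view agrees.

```bash
cat > m1.py <<'E'
from h import *
d=cam('top'); P=cloud(d); im=d['image']; hsv=cv2.cvtColor(im,cv2.COLOR_RGB2HSV)
def rect(name,mask,box,z):
    m=np.zeros((384,512),np.uint8); x0,y0,x1,y1=box; m[y0:y1,x0:x1]=mask[y0:y1,x0:x1]
    m=cv2.morphologyEx(m,cv2.MORPH_CLOSE,np.ones((5,5)))
    cs,_=cv2.findContours(m,cv2.RETR_EXTERNAL,cv2.CHAIN_APPROX_NONE); c=max(cs,key=cv2.contourArea)
    w=onplane(d,c.reshape(-1,2),z)[:,:2]*1000
    (cx,cy),(a,b),an=cv2.minAreaRect(w.astype(np.float32))
    h=np.median(P[m>0][:,2])
    print(name,'c',round(cx),round(cy),'size',round(a),round(b),'ang',round(an,1),'medz',round(h*1000))
H,S,V=[hsv[...,i].astype(int) for i in range(3)]
Z=P[...,2]
u8=lambda m:(m*255).astype(np.uint8)
rect('red',u8(((H<6)|(H>174))&(S>180)),(65,125,180,215),.016)
rect('yel',u8((H>24)&(H<36)&(S>150)),(335,145,450,235),.016)
rect('block',u8((H>40)&(H<90)&(S>80)&(Z>.03)),(205,120,305,185),.04)
rect('panel',u8((S<60)&(V>120)),(222,128,290,165),.043)
for n,b,zt in(('transf',(175,212,215,252),.04),('blackcap',(240,210,280,245),.05),('heats',(305,212,347,255),.03),('bluecap',(358,248,395,280),.05),('tape',(115,235,160,277),.019),('green',(270,258,305,290),.01)):
    rect(n,u8(Z>max(zt*.6,.006)),b,zt)
    x0,y0,x1,y1=b; z=Z[y0:y1,x0:x1]; print('   maxz',np.round(np.percentile(z,[5,90,97,99.5])*1000))
E
python3 m1.py
python3 -c "
import cv2
i=cv2.imread('pics/top0.png')[115:290,70:450];cv2.imwrite('pics/topc.png',cv2.resize(i,None,fx=2.1,fy=2.1,interpolation=cv2.INTER_CUBIC))"
```

```text
red c 563 320 size 150 211 ang 6.4 medz 5
yel c 534 -317 size 150 211 ang 7.0 medz 5
block c 612 7 size 91 169 ang 3.4 medz 40
panel c 619 12 size 41 101 ang 6.8 medz 43
transf c 422 140 size 50 49 ang 23.3 medz 36
   maxz [ -3.  38.  41. 892.]
blackcap c 441 -2 size 34 35 ang 50.9 medz 50
   maxz [-3. 49. 51. 53.]
heats c 432 -153 size 50 50 ang 65.4 medz 25
   maxz [-3. 27. 31. 33.]
bluecap c 365 -263 size 40 34 ang 64.8 medz 50
   maxz [ -2.  50.  52. 126.]
tape c 366 272 size 58 60 ang 46.8 medz 18
   maxz [-3. 18. 20. 22.]
green c 336 -71 size 38 38 ang 1.3 medz 24
   maxz [-3. 24. 25. 27.]
```

View pics/topc.png

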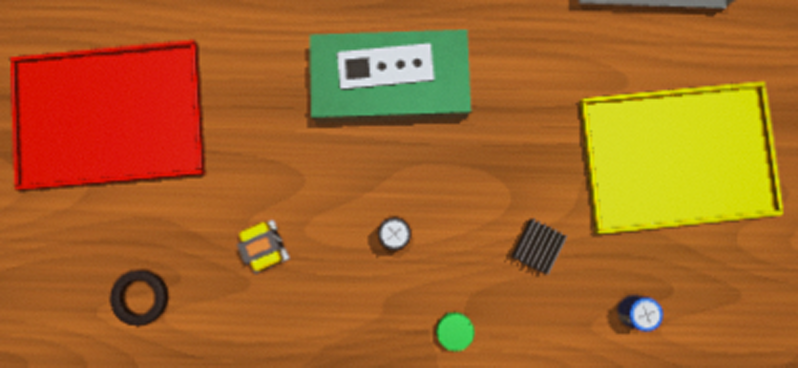

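Call:
step_arm(
  commands=[
    [0.18,0.26,0,0,0,0,0.093],
    [0.18,0.26,0,0,0,0,0.093],
    [0.18,0.26,0,0,0,0,0.093],
    [0.18,0.26,0,0,0,0,0.093],
    [0.18,0.26,0,0,0,0,0.093],
    [0.18,0.26,0,0,0,0,0.093],
    [0.18,0.26,0,0,0,0,0.093],
    [0.18,0.26,0,0,0,0,0.093],
  ],
  squeeze=30,
)

```text
t: 0.82
tcp_pos: [0.4223, -0.3676, 0.2407]
ee_rot: [-3.089, -0.572, -0.001]
contact_force: [-0.2, -1.3, 0.7]
width: 1.0
grasp_force: 0.0
```

Call:
step_arm(
  commands=[
    [0,0.3,0,0,0,0,0.093],
    [0,0.3,0,0,0,0,0.093],
    [0,0.3,0,0,0,0,0.093],
    [0,0.3,0,0,0,0,0.093],
    [0,0.3,0,0,0,0,0.093],
    [0,0.3,0,0,0,0,0.093],
    [0,0.3,0,0,0,0,0.093],
    [0,0.3,0,0,0,0,0.093],
  ],
)

```text
t: 1.48
tcp_pos: [0.4203, -0.0662, 0.2409]
ee_rot: [-3.088, -0.575, -0.002]
contact_force: [0.1, -1.3, -0.4]
width: 1.0
grasp_force: 0.0
```

Call:
step_arm(
  commands=[
    [0,0.2,0,0,0,0,0.093],
    [0,0.2,0,0,0,0,0.093],
    [0,0.2,0,0,0,0,0.093],
    [0,0.2,0,0,0,0,0.093],
    [0,0.2,0,0,0,0,0.093],
    [0,0.2,0,0,0,0,0.093],
  ],
)

```text
t: 1.98
tcp_pos: [0.4203, 0.1337, 0.2404]
ee_rot: [-3.087, -0.577, 0.001]
contact_force: [0.5, -0.1, 0.3]
width: 0.999
grasp_force: 0.0
```

```bash
cat > w.py <<'E'
import sys
from h import *
# w.py name ztop zmin cx cy : wrist view; contour of things above zmin near (cx,cy) mm
name,zt,zm,cx,cy=sys.argv[1],*map(float,sys.argv[2:6])
d=cam('wrist',name); P=cloud(d)*1000
near=np.hypot(P[...,0]-cx,P[...,1]-cy)<45
m=((P[...,2]>zm)&(P[...,2]<zt+8)&near&(d['z_map']>0)).astype(np.uint8)*255
cs,_=cv2.findContours(m,cv2.RETR_EXTERNAL,cv2.CHAIN_APPROX_NONE)
s=sensors.observe(); print('tcp',np.round(s['tcp_pos']*1000,1),'y',np.round(np.degrees(np.arctan2(*(cv2.Rodrigues(s['ee_rot'])[0][[1,0],1]))),1),'cam',np.round(-np.array(d['R']).T@np.array(d['t'])*1000))
if cs:
    c=max(cs,key=cv2.contourArea); px=c.reshape(-1,2)
    w=onplane(d,px,zt/1000)[:,:2]*1000
    (a,b),sz,an=cv2.minAreaRect(w.astype(np.float32)); print('rect',np.round([a,b]),np.round(sz),round(an,1),'px',np.round(px.mean(0)),'circ',np.round(cv2.minEnclosingCircle(w.astype(np.float32))[0]),'medz',np.median(P[m>0][:,2]))
E
python3 w.py w1 40 32 422 140
```

```text
tcp [420.5 131.5 240.3] y -68.8 cam [495. 162. 385.]
rect [428. 140.] [44. 40.] 25.2 px [251. 160.] circ [428. 140.] medz 39.508653173363534
```

View pics/w1.png

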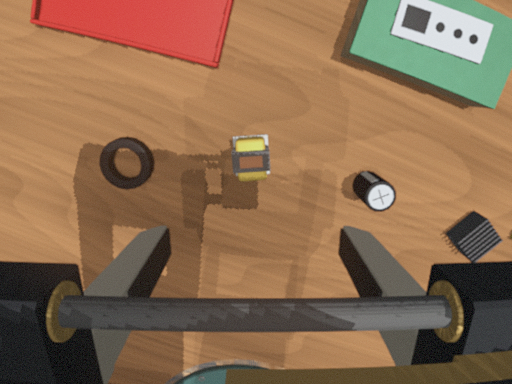

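Wrist view: transformer at px (251,160), fingers visible below, tape (127,163), black cap (375,192). It measures (428,140), 44×40, ang 25°, agreeing with the top view (422,140).

Call:
step_arm(
  commands=[
    [0.005,0.009,0,0,0,0.07,0.093],
    [0.005,0.009,-0.04,0,0,0.07,0.093],
    [0.005,0.009,-0.08,0,0,0.07,0.093],
    [0.005,0.009,-0.12,0,0,0.07,0.093],
    [0.005,0.009,-0.16,0,0,0.07,0.093],
    [0.005,0.009,-0.19,0,0,0.07,0.093],
    [0.005,0.009,-0.214,0,0,0.07,0.093],
    [0.005,0.009,-0.214,0,0,0.07,0.093],
  ],
)

```text
t: 2.7
tcp_pos: [0.4256, 0.1369, 0.0241]
ee_rot: [3.068, 0.676, -0.003]
contact_force: [0.7, -0.3, 1.3]
width: 1.001
grasp_force: 0.0
```

Call:
step_arm(
  commands=[
    [0,0,0,0,0,0,0.02],
    [0,0,0,0,0,0,0.02],
    [0,0,0,0,0,0,0.02],
    [0,0,0,0,0,0,0.02],
    [0,0,0,0,0,0,0.02],
    [0,0,0,0,0,0,0.02],
    [0,0,0,0,0,0,0.02],
    [0,0,0,0,0,0,0.02],
  ],
)

```text
t: 3.37
tcp_pos: [0.4258, 0.1385, 0.0267]
ee_rot: [-3.068, -0.678, -0.0]
contact_force: [-0.1, -0.1, -1.1]
width: 0.474
grasp_force: 0.0
```

Call:
step_arm(
  commands=[
    [0,0,0,0,0,0,0.02],
    [0,0,0,0,0,0,0.02],
    [0,0,0,0,0,0,0.02],
    [0,0,0,0,0,0,0.02],
    [0,0,0,0,0,0,0.02],
  ],
)

```text
t: 3.78
tcp_pos: [0.4258, 0.1385, 0.0267]
ee_rot: [-3.067, -0.678, -0.0]
contact_force: [-2.2, 2.0, 2.5]
width: 0.427
grasp_force: 30.0
```

Call:
step_arm(
  commands=[
    [0,0,0.02,0,0,0,0.02],
    [0,0,0.05,0,0,0,0.02],
    [0,0,0.08,0,0,0,0.02],
    [0,0,0.1,0,0,0,0.02],
    [0,0,0.1,0,0,0,0.02],
  ],
)

```text
t: 4.2
tcp_pos: [0.4272, 0.1387, 0.1308]
ee_rot: [-3.068, -0.678, -0.009]
contact_force: [0.3, 0.3, -1.8]
width: 0.427
grasp_force: 30.0
```

Call:
step_arm(
  commands=[
    [0.018,0.03,0,0,0,-0.08,0.02],
    [0.04,0.066,0,0,0,-0.16,0.02],
    [0.06,0.1,0,0,0,-0.24,0.02],
    [0.08,0.133,0,0,0,-0.325,0.02],
    [0.1,0.166,0,0,0,-0.325,0.02],
    [0.12,0.2,0,0,0,-0.325,0.02],
    [0.133,0.222,0,0,0,-0.325,0.02],
    [0.133,0.222,0,0,0,-0.325,0.02],
  ],
)

```text
t: 4.87
tcp_pos: [0.5597, 0.3635, 0.1238]
ee_rot: [3.136, 0.175, -0.003]
contact_force: [0.3, 0.7, -3.0]
width: 0.427
grasp_force: 30.0
```

Call:
step_arm(
  commands=[
    [0,0,-0.025,0,0,0,0.02],
    [0,0,-0.05,0,0,0,0.02],
    [0,0,-0.07,0,0,0,0.02],
    [0,0,-0.08,0,0,0,0.02],
    [0,0,-0.088,0,0,0,0.02],
    [0,0,-0.093,0,0,0,0.02],
    [0,0,-0.094,0,0,0,0.02],
    [0,0,-0.094,0,0,0,0.02],
  ],
)

```text
t: 5.53
tcp_pos: [0.5591, 0.3605, 0.0332]
ee_rot: [-3.137, -0.172, -0.001]
contact_force: [0.5, 0.4, -1.4]
width: 0.43
grasp_force: 30.0
```

Call:
step_arm(
  commands=[
    [0,0,-0.001,0,0,0,0.02],
    [0,0,-0.001,0,0,0,0.06],
    [0,0,-0.001,0,0,0,0.06],
    [0,0,-0.001,0,0,0,0.06],
    [0,0,-0.001,0,0,0,0.06],
    [0,0,-0.001,0,0,0,0.06],
    [0,0,-0.001,0,0,0,0.06],
  ],
)

```text
t: 6.12
tcp_pos: [0.5589, 0.3604, 0.0318]
ee_rot: [-3.137, -0.172, -0.0]
contact_force: [-0.2, -0.1, -0.1]
width: 0.646
grasp_force: 0.0
```

Call:
step_arm(
  commands=[
    [0,0,0.03,0,0,0,0.06],
    [0,0,0.07,0,0,0,0.06],
    [0,0,0.11,0,0,0,0.06],
    [0,0,0.15,0,0,0,0.06],
    [0,0,0.19,0,0,0,0.06],
    [0,0,0.208,0,0,0,0.06],
    [0,0,0.208,0,0,0,0.06],
  ],
)

```text
t: 6.7
tcp_pos: [0.5598, 0.361, 0.2457]
ee_rot: [-3.133, -0.172, -0.01]
contact_force: [1.2, 0.2, 1.1]
width: 0.646
grasp_force: 0.0
```

```bash
python3 w.py w2 45 38 559 360; rm pics/w2.png
```

```text
tcp [559.3 360.7 242.3] y -83.7 cam [639. 369. 391.]
rect [562. 360.] [42. 40.] 6.4 px [256. 167.] circ [562. 360.] medz 44.626199996863384
```

Call:
step_arm(
  commands=[
    [-0.09,-0.305,0,0,0,0,0.08],
    [-0.09,-0.305,0,0,0,0,0.08],
    [-0.09,-0.305,0,0,0,0,0.08],
    [-0.09,-0.305,0,0,0,0,0.08],
    [-0.09,-0.305,0,0,0,0,0.08],
    [-0.09,-0.305,0,0,0,0,0.08],
    [-0.09,-0.305,0,0,0,0,0.08],
    [-0.09,-0.305,0,0,0,0,0.08],
  ],
)

```text
t: 7.42
tcp_pos: [0.4672, 0.0528, 0.2381]
ee_rot: [3.136, 0.171, -0.003]
contact_force: [0.5, 0.4, 1.1]
width: 0.862
grasp_force: 0.0
```

Call:
step_arm(
  commands=[
    [-0.09,-0.305,0,0,0,0,0.08],
    [-0.09,-0.305,0,0,0,0,0.08],
    [-0.09,-0.305,0,0,0,0,0.08],
    [-0.09,-0.305,0,0,0,0,0.08],
    [-0.09,-0.305,0,0,0,0,0.08],
    [-0.09,-0.305,0,0,0,0,0.08],
    [-0.09,-0.305,0,0,0,0,0.08],
    [-0.09,-0.305,0,0,0,0,0.08],
  ],
)

```text
t: 8.08
tcp_pos: [0.377, -0.2523, 0.238]
ee_rot: [-3.136, -0.17, 0.003]
contact_force: [0.7, 0.1, 0.2]
width: 0.858
grasp_force: 0.0
```

```bash
python3 w.py w3 50 46 365 -263
```

```text
tcp [ 376.4 -254.5  237.8] y -83.9 cam [ 457. -244.  382.]
rect [ 367. -266.] [35. 34.] 13.8 px [266. 182.] circ [ 367. -266.] medz 50.36609588938299
```

View pics/w3.png

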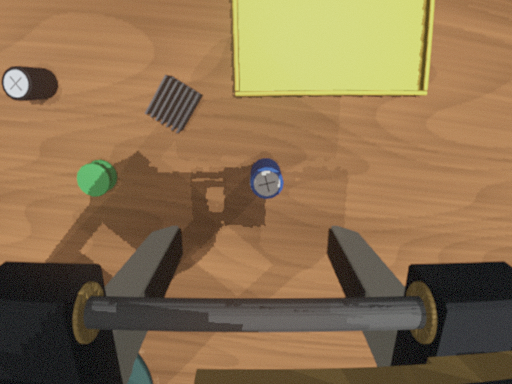

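The blue capacitor's top is at px (266,182), which gives (367,-266), matching the top view; its surroundings are clear.

Call:
step_arm(
  commands=[
    [-0.013,-0.015,-0.02,0,0,0,0.08],
    [-0.013,-0.015,-0.06,0,0,0,0.08],
    [-0.013,-0.015,-0.1,0,0,0,0.08],
    [-0.013,-0.015,-0.14,0,0,0,0.08],
    [-0.013,-0.015,-0.175,0,0,0,0.08],
    [-0.013,-0.015,-0.2,0,0,0,0.08],
    [-0.013,-0.015,-0.21,0,0,0,0.08],
    [-0.013,-0.015,-0.21,0,0,0,0.08],
  ],
  squeeze=25,
)

```text
t: 8.8
tcp_pos: [0.3644, -0.2634, 0.0267]
ee_rot: [-3.133, -0.172, 0.006]
contact_force: [-0.4, -0.1, 0.7]
width: 0.858
grasp_force: 0.0
```

Call:
step_arm(
  commands=[
    [0,0,0,0,0,0,0.02],
    [0,0,0,0,0,0,0.02],
    [0,0,0,0,0,0,0.02],
    [0,0,0,0,0,0,0.02],
    [0,0,0,0,0,0,0.02],
    [0,0,0,0,0,0,0.02],
    [0,0,0,0,0,0,0.02],
    [0,0,0,0,0,0,0.02],
  ],
)

```text
t: 9.47
tcp_pos: [0.3659, -0.2647, 0.0299]
ee_rot: [3.137, 0.172, 0.0]
contact_force: [0.1, -0.3, 2.0]
width: 0.377
grasp_force: 25.0
```

Call:
step_arm(
  commands=[
    [0,0,0,0,0,0,0.02],
    [0,0,0,0,0,0,0.02],
    [0,0,0,0,0,0,0.02],
  ],
)

```text
t: 9.72
tcp_pos: [0.3659, -0.2647, 0.0299]
ee_rot: [3.137, 0.172, 0.0]
contact_force: [-1.0, 0.7, 4.5]
width: 0.373
grasp_force: 25.0
```

Call:
step_arm(
  commands=[
    [0,0,0.02,0,0,0,0.02],
    [0,0,0.05,0,0,0,0.02],
    [0,0,0.08,0,0,0,0.02],
    [0.01,0.027,0.1,0,0,0,0.02],
    [0.022,0.06,0.11,0,0,0,0.02],
    [0.035,0.095,0.11,0,0,0,0.02],
    [0.049,0.13,0.11,0,0,0,0.02],
    [0.063,0.168,0.11,0,0,0,0.02],
  ],
)

```text
t: 10.38
tcp_pos: [0.429, -0.0952, 0.1399]
ee_rot: [3.137, 0.171, 0.001]
contact_force: [0.8, 0.2, -0.6]
width: 0.374
grasp_force: 25.0
```

Call:
step_arm(
  commands=[
    [0.014,0.037,0,0,0,0,0.02],
    [0.028,0.075,0,0,0,0,0.02],
    [0.042,0.112,0,0,0,0,0.02],
    [0.056,0.149,0,0,0,0,0.02],
    [0.07,0.186,0,0,0,0,0.02],
    [0.083,0.223,0,0,0,0,0.02],
    [0.097,0.26,0,0,0,0,0.02],
    [0.11,0.295,0,0,0,0,0.02],
  ],
)

```text
t: 11.05
tcp_pos: [0.539, 0.2007, 0.1392]
ee_rot: [3.137, 0.173, -0.001]
contact_force: [-0.3, -0.0, -0.6]
width: 0.374
grasp_force: 25.0
```

Call:
step_arm(
  commands=[
    [0.012,0.033,0,0,0,0,0.02],
    [0.022,0.06,0,0,0,0,0.02],
    [0.029,0.077,0,0,0,0,0.02],
    [0.029,0.077,-0.02,0,0,0,0.02],
    [0.029,0.077,-0.05,0,0,0,0.02],
    [0.029,0.077,-0.08,0,0,0,0.02],
    [0.029,0.077,-0.09,0,0,0,0.02],
    [0.029,0.077,-0.09,0,0,0,0.02],
  ],
)

```text
t: 11.72
tcp_pos: [0.5663, 0.2748, 0.0465]
ee_rot: [3.135, 0.172, -0.008]
contact_force: [-0.0, 0.3, 0.1]
width: 0.371
grasp_force: 25.0
```

Call:
step_arm(
  commands=[
    [0,0,-0.006,0,0,0,0.02],
    [0,0,-0.011,0,0,0,0.02],
    [0,0,-0.014,0,0,0,0.02],
    [0,0,-0.015,0,0,0,0.02],
    [0,0,-0.015,0,0,0,0.02],
  ],
)

```text
t: 12.13
tcp_pos: [0.568, 0.2754, 0.0351]
ee_rot: [-3.137, -0.172, -0.001]
contact_force: [-1.0, -0.3, -1.1]
width: 0.37
grasp_force: 25.0
```

Call:
step_arm(
  commands=[
    [0,0,0,0,0,0,0.06],
    [0,0,0,0,0,0,0.06],
    [0,0,0,0,0,0,0.06],
    [0,0,0,0,0,0,0.06],
    [0,0,0,0,0,0,0.06],
    [0,0,0,0,0,0,0.06],
  ],
)

```text
t: 12.63
tcp_pos: [0.5678, 0.2754, 0.0347]
ee_rot: [-3.137, -0.172, -0.0]
contact_force: [-0.3, 0.7, -0.3]
width: 0.643
grasp_force: 0.0
```

Call:
step_arm(
  commands=[
    [0,0,0.03,0,0,0,0.06],
    [0,0,0.07,0,0,0,0.06],
    [0,0,0.11,0,0,0,0.06],
    [0,0,0.15,0,0,0,0.06],
    [0,0,0.19,0,0,0,0.06],
    [0,0,0.205,0,0,0,0.0],
    [0,0,0.205,0,0,0,0.0],
    [0,0,0.205,0,0,0,0.0],
  ],
)

```text
t: 13.3
tcp_pos: [0.5679, 0.2755, 0.24]
ee_rot: [-3.136, -0.172, -0.002]
contact_force: [0.3, 0.4, -1.6]
width: 0.477
grasp_force: 0.0
```

```bash
python3 w.py w4 55 50 568 275
```

```text
tcp [567.6 275.3 238.5] y -83.7 cam [648. 283. 384.]
rect [568. 275.] [34. 34.] 51.1 px [255. 172.] circ [569. 275.] medz 55.418343211488526
```

View pics/w4.png

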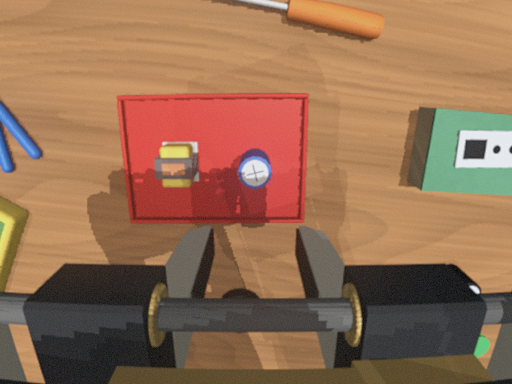

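Red tray holds the transformer (176,165) and blue cap (255,172), both upright on the floor. Now the panel.

Call:
step_arm(
  commands=[
    [0.01,-0.03,0,0,0,0.12,0.0],
    [0.02,-0.06,0,0,0,0.24,0.0],
    [0.03,-0.09,0,0,0,0.36,0.0],
    [0.042,-0.12,0,0,0,0.48,0.0],
    [0.042,-0.15,0,0,0,0.6,0.0],
    [0.042,-0.165,0,0,0,0.72,0.0],
    [0.042,-0.165,0,0,0,0.84,0.0],
    [0.042,-0.165,0,0,0,0.96,0.0],
  ],
)

```text
t: 14.02
tcp_pos: [0.6094, 0.1091, 0.2372]
ee_rot: [-2.698, -1.606, 0.005]
contact_force: [-0.7, -0.1, 0.6]
width: 0.007
grasp_force: 0.0
```

Call:
step_arm(
  commands=[
    [0,0,0,0,0,0.12,0.0],
    [0,0,0,0,0,0.24,0.0],
    [0,0,0,0,0,0.36,0.0],
    [0,0,0,0,0,0.48,0.0],
    [0,0,0,0,0,0.6,0.0],
    [0,0,0,0,0,0.618,0.0],
    [0,0,0,0,0,0.618,0.0],
    [0,0,0,0,0,0.618,0.0],
  ],
)

```text
t: 14.68
tcp_pos: [0.6096, 0.1104, 0.2385]
ee_rot: [-2.092, -2.343, 0.002]
contact_force: [0.4, -0.7, 0.1]
width: 0.008
grasp_force: 0.0
```

```bash
cat > p.py <<'E'
import sys
from h import *
d=cam('wrist',sys.argv[1]); im=d['image']; P=cloud(d)*1000
hsv=cv2.cvtColor(im,cv2.COLOR_RGB2HSV).astype(int)
s=sensors.observe(); print('tcp',np.round(s['tcp_pos']*1000,1),'y',np.round(np.degrees(np.arctan2(*(cv2.Rodrigues(s['ee_rot'])[0][[1,0],1]))),1))
near=(abs(P[...,0]-615)<70)&(abs(P[...,1])<170)&(P[...,2]>30)&(P[...,2]<55)
def rect(n,m,z):
    m=cv2.morphologyEx((m*255).astype(np.uint8),cv2.MORPH_CLOSE,np.ones((7,7)))
    c=max(cv2.findContours(m,cv2.RETR_EXTERNAL,cv2.CHAIN_APPROX_NONE)[0],key=cv2.contourArea)
    w=onplane(d,c.reshape(-1,2),z)[:,:2]*1000
    print(n,[np.round(q,1) for q in cv2.minAreaRect(w.astype(np.float32))],'medz',np.median(P[m>0][:,2]),'px',np.round(c.reshape(-1,2).mean(0)))
G=(hsv[...,0]>40)&(hsv[...,0]<90)&(hsv[...,1]>80)
rect('panel',near&(hsv[...,1]<60)&(hsv[...,2]>100),.043)
rect('block',near&(G|(hsv[...,1]<60)),.04)
E
python3 p.py w5
```

```text
tcp [609.7 110.4 238.8] y 6.5
panel [array([616.2,  52.5]), array([42.1, 20. ]), np.float64(7.5)] medz 42.68745094689245 px [254. 220.]
block [array([610.3,  60.5]), array([86.9, 65.4]), np.float64(3.8)] medz 40.71904224430199 px [243. 203.]
```

View pics/w5.png

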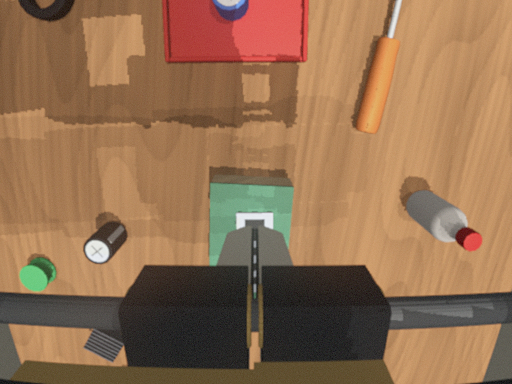

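The view shows the panel's near end at px (254,213) peeking out behind the shut fingers, block top (250,200); panel's near end y≈62 mm, block end y≈93 mm, matching the top view.

Call:
step_arm(
  commands=[
    [0,0,-0.04,0,0,0.01,0.0],
    [0,0,-0.08,0,0,0.01,0.0],
    [0,0,-0.12,0,0,0.01,0.0],
    [0,0,-0.15,0,0,0.01,0.0],
    [0,0,-0.168,0,0,0.01,0.0],
    [0,0,-0.174,0,0,0.01,0.0],
    [0,0,-0.1765,0,0,0.01,0.0],
    [0,0,-0.1765,0,0,0.01,0.0],
  ],
)

```text
t: 15.4
tcp_pos: [0.6101, 0.1105, 0.0638]
ee_rot: [2.077, 2.357, 0.001]
contact_force: [0.3, -0.6, 0.7]
width: 0.006
grasp_force: 0.0
```

Call:
step_arm(
  commands=[
    [0,0,0,0,0,0,0.0],
    [0.001,-0.005,0,0,0,0,0.0],
    [0.001,-0.013,0,0,0,0,0.0],
    [0.002,-0.02,0,0,0,0,0.0],
    [0.003,-0.025,0,0,0,0,0.0],
    [0.003,-0.03,0,0,0,0,0.0],
    [0.003,-0.03,0,0,0,0,0.0],
  ],
)

```text
t: 15.98
tcp_pos: [0.6129, 0.0793, 0.0633]
ee_rot: [2.077, 2.357, -0.0]
contact_force: [0.3, -0.2, 0.4]
width: 0.004
grasp_force: 0.0
```

Call:
step_arm(
  commands=[
    [0.001,-0.006,0,0,0,0,0.0],
    [0.0015,-0.012,0,0,0,0,0.0],
    [0.002,-0.018,0,0,0,0,0.0],
    [0.003,-0.024,0,0,0,0,0.0],
    [0.0035,-0.03,0,0,0,0,0.0],
    [0.0045,-0.036,0,0,0,0,0.0],
    [0.005,-0.042,0,0,0,0,0.0],
    [0.006,-0.048,0,0,0,0,0.0],
  ],
)

```text
t: 16.65
tcp_pos: [0.6188, 0.0318, 0.0631]
ee_rot: [-2.076, -2.358, 0.0]
contact_force: [0.1, 0.6, 0.3]
width: 0.006
grasp_force: 0.2
```

```bash
cat > t.py <<'E'
import sys
from h import *
d=cam('top',sys.argv[1]); hsv=cv2.cvtColor(d['image'],cv2.COLOR_RGB2HSV).astype(int); P=cloud(d)*1000
s=sensors.observe(); print('tcp',np.round(s['tcp_pos']*1000,1))
m=(abs(P[...,0]-620)<60)&(P[...,1]<60)&(P[...,1]>-170)&(P[...,2]>30)&(P[...,2]<50)&(hsv[...,1]<60)&(hsv[...,2]>110)
m=cv2.morphologyEx((m*255).astype(np.uint8),cv2.MORPH_CLOSE,np.ones((7,7)))
c=max(cv2.findContours(m,cv2.RETR_EXTERNAL,cv2.CHAIN_APPROX_NONE)[0],key=cv2.contourArea)
w=onplane(d,c.reshape(-1,2),.043)[:,:2]*1000
print([np.round(q,1) for q in cv2.minAreaRect(w.astype(np.float32))],'ymin',w[:,1].min(),'xrange',w[:,0].min(),w[:,0].max(),'px',c.reshape(-1,2).min(0),c.reshape(-1,2).max(0))
i=d['image'][100:220,200:340,::-1]; cv2.imwrite(f'pics/{sys.argv[1]}.png',cv2.resize(i,None,fx=4,fy=4,interpolation=cv2.INTER_CUBIC))
E
python3 t.py t1
```

```text
tcp [619.   31.   63.1]
[array([629.3, -69.3]), array([39.2, 15.7]), np.float64(1.1)] ymin -77.53544188015296 xrange 609.53136226807 648.9579554384633 px [286 134] [293 151]
```

View pics/t1.png

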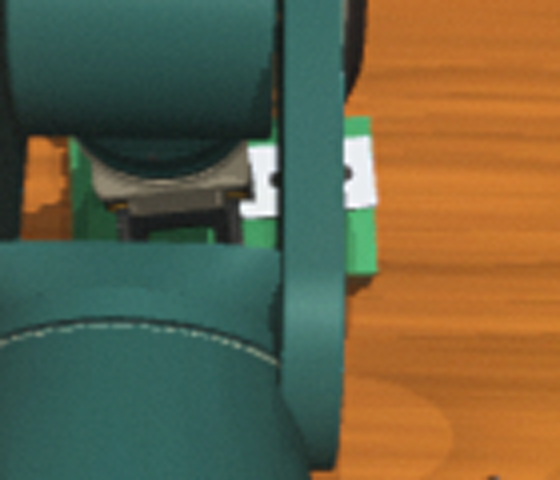

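Panel (px 250–375 wide, edge at right ≈375,180 in the crop) is level with the block's end; the far edge measures y≈-77. Push 30 mm more.

Call:
step_arm(
  commands=[
    [0.001,-0.006,0,0,0,0,0.0],
    [0.0015,-0.012,0,0,0,0,0.0],
    [0.002,-0.018,0,0,0,0,0.0],
    [0.003,-0.024,0,0,0,0,0.0],
    [0.0035,-0.028,0,0,0,0,0.0],
    [0.0035,-0.03,0,0,0,0,0.0],
    [0.0035,-0.03,0,0,0,0,0.0],
  ],
)

```text
t: 17.28
tcp_pos: [0.6223, 0.0019, 0.0631]
ee_rot: [2.076, 2.358, -0.0]
contact_force: [-0.5, 0.3, 0.2]
width: 0.005
grasp_force: 0.0
```

```bash
python3 t.py t2
```

```text
tcp [622.3   2.2  63.2]
[array([625.3, -49.1]), array([22.8, 43. ]), np.float64(87.1)] ymin -61.28780276007683 xrange 604.3299991477355 646.2444318320014 px [275 135] [286 153]
```

View pics/t2.png

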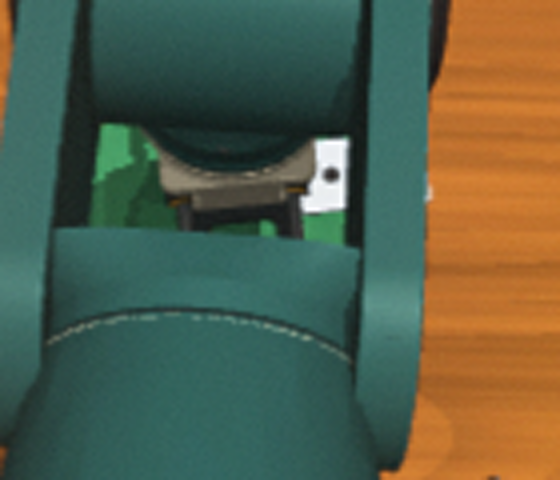

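Call:
step_arm(
  commands=[
    [-0.001,0.008,0,0,0,0,0.0],
    [-0.003,0.02,0,0,0,0,0.0],
    [-0.003,0.02,0.03,0,0,0,0.0],
    [-0.003,0.02,0.07,0,0,0,0.06],
    [-0.003,0.02,0.11,0,0,0,0.06],
    [-0.003,0.02,0.15,0,0,0,0.06],
    [-0.003,0.02,0.177,0,0,0,0.06],
    [-0.003,0.02,0.177,0,0,0,0.06],
  ],
)

```text
t: 18.0
tcp_pos: [0.6205, 0.0238, 0.2473]
ee_rot: [2.071, 2.354, 0.009]
contact_force: [-0.1, -0.9, 0.1]
width: 0.313
grasp_force: 0.0
```

Call:
step_arm(
  commands=[
    [0.004,-0.04,0,0,0,0,0.06],
    [0.008,-0.08,0,0,0,0,0.06],
    [0.013,-0.11,0,0,0,0,0.06],
    [0.014,-0.117,0,0,0,0,0.06],
    [0.014,-0.117,0,0,0,0,0.06],
    [0.014,-0.117,0,0,0,0,0.06],
  ],
)

```text
t: 18.5
tcp_pos: [0.6332, -0.0935, 0.2396]
ee_rot: [-2.076, -2.357, 0.0]
contact_force: [-0.8, 0.5, 0.4]
width: 0.639
grasp_force: 0.0
```

```bash
python3 p.py w6
```

```text
tcp [633.2 -93.1 239.8] y 7.3
panel [array([628.6, -57.4]), array([ 69.7, 102.2]), np.float64(4.1)] medz 43.015385481984985 px [258. 132.]
block [array([616.3, -19.2]), array([ 90.2, 181.8]), np.float64(3.6)] medz 40.64583104699932 px [243.  96.]
```

View pics/w6.png

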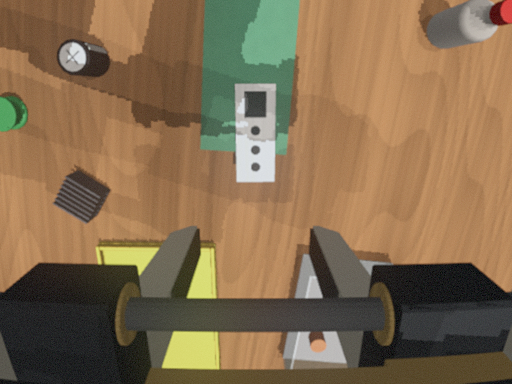

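The panel sticks out (px 235–275 × 84–182; block edge at row ≈152): overhang ≈30 mm and aligned with the gripper.

Run:
```python
from h import *
d=cam('wrist')
print(np.round(onplane(d,[(235.5,182.5),(275,182),(235,84),(275.5,84)],.043)*1000,1)); print(np.round(onplane(d,[(201,150),(287,154)],.04)*1000,1))
```

```text
[[ 616.1 -110.9   43. ]
 [ 657.8 -105.    43. ]
 [ 604.2  -10.7   43. ]
 [ 643.9   -5.6   43. ]]
[[576.2 -81.3  40. ]
 [666.2 -74.   40. ]]
```

Call:
step_arm(
  commands=[
    [0.002,-0.001,-0.04,0,0,0,0.06],
    [0.002,-0.001,-0.08,0,0,0,0.06],
    [0.002,-0.001,-0.12,0,0,0,0.06],
    [0.002,-0.001,-0.15,0,0,0,0.06],
    [0.002,-0.001,-0.168,0,0,0,0.06],
    [0.002,-0.001,-0.176,0,0,0,0.06],
    [0.002,-0.001,-0.1797,0,0,0,0.06],
    [0.002,-0.001,-0.1797,0,0,0,0.06],
  ],
  squeeze=45,
)

```text
t: 19.27
tcp_pos: [0.6355, -0.0948, 0.0608]
ee_rot: [2.075, 2.359, 0.0]
contact_force: [0.3, -0.3, 0.0]
width: 0.646
grasp_force: 0.0
```

Call:
step_arm(
  commands=[
    [0,0,0,0,0,0,0.05],
    [0,0,0,0,0,0,0.045],
    [0,0,0,0,0,0,0.03],
    [0,0,0,0,0,0,0.03],
    [0,0,0,0,0,0,0.03],
    [0,0,0,0,0,0,0.03],
    [0,0,0,0,0,0,0.03],
    [0,0,0,0,0,0,0.03],
  ],
)

```text
t: 19.93
tcp_pos: [0.6357, -0.0957, 0.0609]
ee_rot: [2.076, 2.357, 0.001]
contact_force: [2.3, 0.2, 4.3]
width: 0.417
grasp_force: 44.9
```

Call:
step_arm(
  commands=[
    [0,0,0.003,0,0,0,0.03],
    [0,0,0.008,0,0,0,0.03],
    [0,0,0.016,0,0,0,0.03],
    [0,0,0.028,0,0,0,0.03],
    [0,0,0.042,0,0,0,0.03],
    [0,0,0.052,0,0,0,0.03],
    [0,0,0.056,0,0,0,0.03],
    [0,0,0.056,0,0,0,0.03],
  ],
)

```text
t: 20.6
tcp_pos: [0.6359, -0.0957, 0.1183]
ee_rot: [2.075, 2.356, 0.002]
contact_force: [0.2, 0.1, -1.0]
width: 0.415
grasp_force: 44.9
```

Run:
```python
from h import *
d=cam('wrist','w7'); P=cloud(d)*1000; hsv=cv2.cvtColor(d['image'],cv2.COLOR_RGB2HSV).astype(int)
m=(hsv[...,1]<60)&(hsv[...,2]>100)&(abs(P[...,0]-630)<40)&(P[...,1]<20)&(P[...,1]>-115)&(P[...,2]>60)
for a in range(-110,10,15):
    k=m&(abs(P[...,1]-a)<7); print(a,k.sum(),np.round(np.median(P[k],0),1) if k.any() else '')
```

```text
-110 523 [ 629.1 -105.1  100. ]
-95 3833 [616.2 -91.1 118.2]
-80 3579 [656.  -83.5 101.1]
-65 1984 [631.6 -64.6  99.6]
-50 1973 [628.5 -49.1  99.5]
-35 1296 [633.4 -35.8  99.4]
-20 1512 [623.5 -18.2  99.4]
-5 715 [630.7 -10.   99.2]
```

View pics/w7.png

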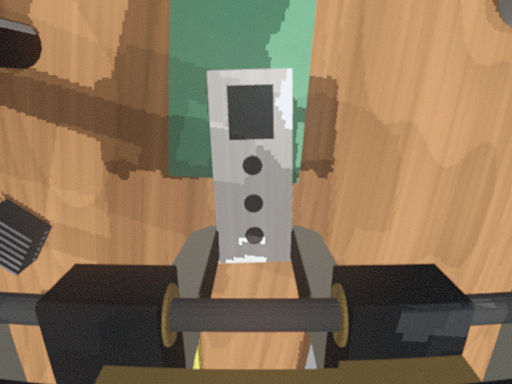

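The panel is held level (underside ~1.6 mm above the fingertips). Carry to the yellow tray.

Call:
step_arm(
  commands=[
    [-0.008,-0.026,0,0,0,0,0.03],
    [-0.019,-0.062,0,0,0,0,0.03],
    [-0.03,-0.1,0,0,0,0,0.03],
    [-0.041,-0.137,0,0,0,0,0.03],
    [-0.052,-0.174,0,0,0,0,0.03],
    [-0.063,-0.21,0,0,0,0,0.03],
    [-0.073,-0.242,0,0,0,0,0.03],
    [-0.077,-0.256,0,0,0,0,0.03],
  ],
)

```text
t: 21.32
tcp_pos: [0.5565, -0.3548, 0.1155]
ee_rot: [-2.078, -2.355, 0.001]
contact_force: [-0.4, 0.4, -0.2]
width: 0.411
grasp_force: 44.9
```

Call:
step_arm(
  commands=[
    [0,0,-0.01,0,0,0,0.03],
    [0,0,-0.03,0,0,0,0.03],
    [0,0,-0.05,0,0,0,0.03],
    [0,0,-0.065,0,0,0,0.03],
    [0,0,-0.075,0,0,0,0.03],
    [0,0,-0.08,0,0,0,0.03],
    [0,0,-0.083,0,0,0,0.03],
    [0,0,-0.083,0,0,0,0.03],
  ],
)

```text
t: 21.98
tcp_pos: [0.5585, -0.3513, 0.0334]
ee_rot: [-2.075, -2.358, -0.0]
contact_force: [0.3, 0.4, -0.8]
width: 0.413
grasp_force: 44.9
```

Call:
step_arm(
  commands=[
    [0,0,-0.002,0,0,0,0.03],
    [0,0,-0.004,0,0,0,0.03],
    [0,0,-0.005,0,0,0,0.03],
    [0,0,-0.0058,0,0,0,0.03],
    [0,0,-0.0058,0,0,0,0.03],
  ],
)

```text
t: 22.4
tcp_pos: [0.5583, -0.3516, 0.0277]
ee_rot: [2.076, 2.358, -0.0]
contact_force: [-0.4, -0.3, 0.7]
width: 0.414
grasp_force: 44.9
```

Call:
step_arm(
  commands=[
    [0,0,0,0,0,0,0.05],
    [0,0,0,0,0,0,0.05],
    [0,0,0,0,0,0,0.05],
    [0,0,0,0,0,0,0.05],
  ],
)

```text
t: 22.73
tcp_pos: [0.5584, -0.3516, 0.0278]
ee_rot: [2.076, 2.358, 0.0]
contact_force: [-0.6, 0.7, -0.3]
width: 0.534
grasp_force: 0.0
```

Call:
step_arm(
  commands=[
    [0,0,0.005,0,0,0,0.05],
    [0,0,0.02,0,0,0,0.05],
    [0,0,0.05,0,0,0,0.05],
    [0,0,0.09,0,0,0,0.05],
    [0,0,0.13,0,0,0,0.05],
    [0,0,0.17,0,0,0,0.08],
    [0,0,0.21,0,0,0,0.08],
    [0,0,0.21,0,0,0,0.08],
  ],
)

```text
t: 23.4
tcp_pos: [0.5596, -0.3525, 0.2488]
ee_rot: [2.068, 2.349, 0.002]
contact_force: [0.8, 0.3, 0.1]
width: 0.708
grasp_force: 0.0
```

Run:
```python
from h import *
d=cam('wrist','w8'); P=cloud(d)*1000; hsv=cv2.cvtColor(d['image'],cv2.COLOR_RGB2HSV).astype(int)
m=((hsv[...,1]<60)&(hsv[...,2]>110)&(abs(P[...,0]-554)<50)&(abs(P[...,1]+315)<70)&(P[...,2]<25)).astype(np.uint8)*255
m=cv2.morphologyEx(m,cv2.MORPH_CLOSE,np.ones((7,7)))
c=max(cv2.findContours(m,cv2.RETR_EXTERNAL,cv2.CHAIN_APPROX_NONE)[0],key=cv2.contourArea)
print([np.round(q,1) for q in cv2.minAreaRect((onplane(d,c.reshape(-1,2),.008)[:,:2]*1000).astype(np.float32))],np.percentile(P[m>0][:,2],[5,50,95]))
```

```text
[array([ 553. , -313.4]), array([ 40.6, 100.7]), np.float64(8.4)] [6.70447569 8.1317598  9.45617154]
```

View pics/w8.png

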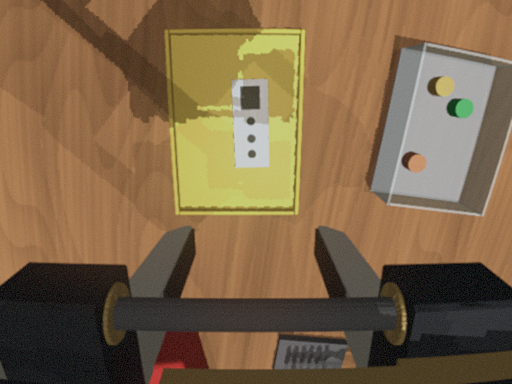

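The panel lies flat in the yellow tray (px 233–270 × 80–168), top at z≈8 mm as it must be. Next the heat sink.

Call:
step_arm(
  commands=[
    [-0.02,0.033,0,0,0,-0.1,0.08],
    [-0.04,0.066,0,0,0,-0.2,0.08],
    [-0.06,0.1,0,0,0,-0.3,0.08],
    [-0.08,0.133,0,0,0,-0.4,0.08],
    [-0.1,0.166,0,0,0,-0.5,0.08],
    [-0.12,0.19,0,0,0,-0.58,0.08],
    [-0.127,0.199,0,0,0,-0.58,0.08],
    [-0.127,0.199,0,0,0,-0.58,0.08],
  ],
  squeeze=25,
)

```text
t: 24.12
tcp_pos: [0.4302, -0.1511, 0.2383]
ee_rot: [2.661, 1.668, 0.001]
contact_force: [0.7, 0.3, 0.2]
width: 0.864
grasp_force: 0.0
```

```bash
python3 w.py w9 30 20 432 -153
```

```text
tcp [ 431.1 -152.2  238.1] y -25.8 cam [466. -80. 383.]
rect [ 428. -171.] [10. 45.] 64.2 px [261. 184.] circ [ 428. -172.] medz 29.202219882349635
```

View pics/w9.png

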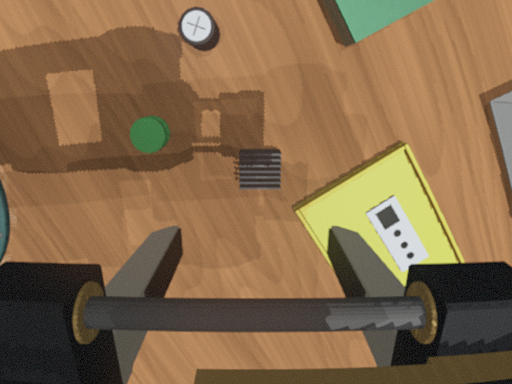

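Run:
```python
from h import *
d=cam('wrist'); w=onplane(d,[(260,168.5),(239.5,149),(280.5,149),(280.5,189),(239.5,189)],.03)*1000
print(np.round(w,1), np.linalg.norm(w[1]-w[2]),np.linalg.norm(w[3]-w[2])); print(sensors.observe()['tcp_pos'])
```

```text
[[ 436.8 -157.5   30. ]
 [ 426.3 -128.7   30. ]
 [ 465.8 -147.7   30. ]
 [ 447.2 -188.3   30. ]
 [ 406.4 -168.6   30. ]] 43.85776729792723 44.65243435137563
[ 0.43155233 -0.1528543   0.23792281]
```

Call:
step_arm(
  commands=[
    [0.003,-0.006,-0.04,0,0,0,0.08],
    [0.003,-0.006,-0.08,0,0,0,0.08],
    [0.003,-0.006,-0.12,0,0,0,0.08],
    [0.003,-0.006,-0.16,0,0,0,0.08],
    [0.003,-0.006,-0.19,0,0,0,0.08],
    [0.003,-0.006,-0.205,0,0,0,0.08],
    [0.003,-0.006,-0.212,0,0,0,0.08],
    [0.003,-0.006,-0.212,0,0,0,0.08],
  ],
)

```text
t: 24.88
tcp_pos: [0.4341, -0.1592, 0.0242]
ee_rot: [-2.662, -1.665, 0.003]
contact_force: [-0.4, 0.7, -0.4]
width: 0.859
grasp_force: 0.0
```

Call:
step_arm(
  commands=[
    [0,0,0,0,0,0,0.03],
    [0,0,0,0,0,0,0.03],
    [0,0,0,0,0,0,0.03],
    [0,0,0,0,0,0,0.03],
    [0,0,0,0,0,0,0.03],
    [0,0,0,0,0,0,0.03],
    [0,0,0,0,0,0,0.03],
    [0,0,0,0,0,0,0.03],
  ],
)

```text
t: 25.55
tcp_pos: [0.4345, -0.1587, 0.026]
ee_rot: [2.663, 1.666, 0.0]
contact_force: [-0.6, -0.2, 4.5]
width: 0.496
grasp_force: 25.0
```

Call:
step_arm(
  commands=[
    [0,0,0,0,0,0,0.03],
    [0,0,0.02,0,0,0,0.03],
    [0,0,0.05,0,0,0,0.03],
    [0,0,0.08,0,0,0,0.03],
    [0,0,0.1,0,0,0,0.03],
    [0,0,0.1,0,0,0,0.03],
  ],
)

```text
t: 26.05
tcp_pos: [0.4357, -0.1591, 0.1299]
ee_rot: [2.66, 1.663, 0.005]
contact_force: [0.2, 0.1, 0.3]
width: 0.498
grasp_force: 25.0
```

Call:
step_arm(
  commands=[
    [0.008,-0.017,0,0,0,-0.12,0.03],
    [0.016,-0.034,0,0,0,-0.24,0.03],
    [0.024,-0.051,0,0,0,-0.36,0.03],
    [0.032,-0.068,0,0,0,-0.48,0.03],
    [0.04,-0.085,0,0,0,-0.6,0.03],
    [0.048,-0.102,0,0,0,-0.72,0.03],
    [0.0565,-0.1185,0,0,0,-0.84,0.03],
    [0.0565,-0.1185,0,0,0,-0.96,0.03],
  ],
)

```text
t: 26.72
tcp_pos: [0.4913, -0.2791, 0.1242]
ee_rot: [-3.132, -0.237, 0.002]
contact_force: [0.5, 0.5, -1.4]
width: 0.494
grasp_force: 25.0
```

Call:
step_arm(
  commands=[
    [0,0,-0.01,0,0,-0.035,0.03],
    [0,0,-0.03,0,0,-0.035,0.03],
    [0,0,-0.05,0,0,-0.035,0.03],
    [0,0,-0.07,0,0,-0.035,0.03],
    [0,0,-0.084,0,0,-0.035,0.03],
    [0,0,-0.092,0,0,-0.035,0.03],
    [0,0,-0.095,0,0,-0.035,0.03],
    [0,0,-0.095,0,0,-0.035,0.03],
  ],
)

```text
t: 27.38
tcp_pos: [0.4908, -0.277, 0.0307]
ee_rot: [-3.135, -0.193, 0.001]
contact_force: [0.5, 0.5, -0.7]
width: 0.489
grasp_force: 25.0
```

Call:
step_arm(
  commands=[
    [0,0,0,0,0,0,0.03],
    [0,0,0,0,0,0,0.06],
    [0,0,0,0,0,0,0.06],
    [0,0,0,0,0,0,0.06],
    [0,0,0,0,0,0,0.06],
    [0,0,0,0,0,0,0.06],
  ],
)

```text
t: 27.88
tcp_pos: [0.4908, -0.2771, 0.0307]
ee_rot: [3.136, 0.193, 0.0]
contact_force: [0.2, -0.1, 0.7]
width: 0.643
grasp_force: 0.0
```

Call:
step_arm(
  commands=[
    [0,0,0.02,0,0,0,0.06],
    [0,0,0.06,0,0,0,0.06],
    [0,0,0.1,0,0,0,0.06],
    [0,0,0.14,0,0,0,0.06],
    [0,0,0.18,0,0,0,0.08],
    [0,0,0.209,0,0,0,0.08],
    [0,0,0.209,0,0,0,0.08],
  ],
)

```text
t: 28.47
tcp_pos: [0.492, -0.2779, 0.2468]
ee_rot: [3.131, 0.192, 0.011]
contact_force: [0.8, -0.2, 0.5]
width: 0.808
grasp_force: 0.0
```

```bash
python3 w.py w10 35 25 491 -277
```

```text
tcp [ 491.6 -277.6  243.2] y -83.0 cam [ 571. -268.  392.]
rect [ 480. -279.] [ 5. 45.] 7.0 px [253. 178.] circ [ 480. -279.] medz 34.29522977149357
```

View pics/w10.png

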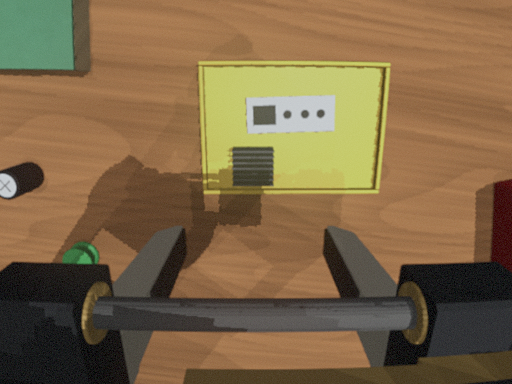

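The heat sink sits flat in the tray (px 233–273 × 147–186), panel at (290,115) undisturbed. Now the black capacitor.

Call:
step_arm(
  commands=[
    [-0.045,0.275,0,0,0,0,0.08],
    [-0.045,0.275,0,0,0,0,0.08],
    [-0.045,0.275,0,0,0,0,0.08],
    [-0.045,0.275,0,0,0,0,0.08],
    [-0.045,0.275,0,0,0,0,0.08],
    [-0.045,0.275,0,0,0,0,0.08],
    [-0.045,0.275,0,0,0,0,0.08],
    [-0.045,0.275,0,0,0,0,0.08],
  ],
)

```text
t: 29.18
tcp_pos: [0.4447, 0.0018, 0.2385]
ee_rot: [-3.134, -0.199, 0.001]
contact_force: [0.2, -0.2, -0.6]
width: 0.86
grasp_force: 0.0
```

```bash
python3 w.py w11 50 46 441 -2
```

```text
tcp [445.2  -0.  238.5] y -82.7 cam [525.  11. 383.]
rect [444.  -3.] [34. 34.] 52.6 px [258. 172.] circ [444.  -2.] medz 50.401496839419906
```

Call:
step_arm(
  commands=[
    [-0.003,-0.001,-0.03,0,0,0,0.08],
    [-0.003,-0.001,-0.07,0,0,0,0.08],
    [-0.003,-0.001,-0.11,0,0,0,0.08],
    [-0.003,-0.001,-0.15,0,0,0,0.08],
    [-0.003,-0.001,-0.185,0,0,0,0.08],
    [-0.003,-0.001,-0.203,0,0,0,0.08],
    [-0.003,-0.001,-0.21,0,0,0,0.08],
    [-0.003,-0.001,-0.21,0,0,0,0.08],
  ],
)

```text
t: 29.9
tcp_pos: [0.4418, -0.0037, 0.0277]
ee_rot: [-3.135, -0.191, 0.006]
contact_force: [-0.4, -0.8, 0.1]
width: 0.865
grasp_force: 0.0
```

Call:
step_arm(
  commands=[
    [0,0,0,0,0,0,0.02],
    [0,0,0,0,0,0,0.02],
    [0,0,0,0,0,0,0.02],
    [0,0,0,0,0,0,0.02],
    [0,0,0,0,0,0,0.02],
    [0,0,0,0,0,0,0.02],
    [0,0,0,0,0,0,0.02],
    [0,0,0,0,0,0,0.02],
  ],
)

```text
t: 30.57
tcp_pos: [0.4429, -0.0031, 0.0298]
ee_rot: [3.136, 0.193, 0.0]
contact_force: [-0.6, -0.7, 1.4]
width: 0.372
grasp_force: 25.0
```

Call:
step_arm(
  commands=[
    [0,0,0,0,0,0,0.02],
    [0,0,0,0,0,0,0.02],
    [0,0,0.02,0,0,0,0.02],
    [0,0,0.05,0,0,0,0.02],
    [0,0,0.08,0,0,0,0.02],
    [0,0,0.11,0,0,0,0.02],
    [0,0,0.12,0,0,0,0.02],
  ],
)

```text
t: 31.15
tcp_pos: [0.4439, -0.0032, 0.1539]
ee_rot: [3.135, 0.193, 0.007]
contact_force: [1.3, -0.3, 0.2]
width: 0.376
grasp_force: 25.0
```

Call:
step_arm(
  commands=[
    [0.004,-0.025,0,0,0,0,0.02],
    [0.01,-0.06,0,0,0,0,0.02],
    [0.016,-0.1,0,0,0,0,0.02],
    [0.023,-0.14,0,0,0,0,0.02],
    [0.03,-0.18,0,0,0,0,0.02],
    [0.036,-0.22,0,0,0,0,0.02],
    [0.042,-0.26,0,0,0,0,0.02],
    [0.049,-0.3,0,0,0,0,0.02],
  ],
)

```text
t: 31.82
tcp_pos: [0.4914, -0.3052, 0.1488]
ee_rot: [-3.135, -0.192, 0.001]
contact_force: [1.0, 1.3, 0.7]
width: 0.371
grasp_force: 25.0
```

Call:
step_arm(
  commands=[
    [0.005,-0.035,0,0,0,0,0.02],
    [0.01,-0.063,0,0,0,0,0.02],
    [0.01,-0.063,-0.02,0,0,0,0.02],
    [0.01,-0.063,-0.05,0,0,0,0.02],
    [0.01,-0.063,-0.08,0,0,0,0.02],
    [0.01,-0.063,-0.095,0,0,0,0.02],
    [0.01,-0.063,-0.1,0,0,0,0.02],
    [0.01,-0.063,-0.1,0,0,0,0.02],
  ],
)

```text
t: 32.48
tcp_pos: [0.5012, -0.3656, 0.0479]
ee_rot: [-3.134, -0.193, 0.003]
contact_force: [0.1, -0.0, -0.1]
width: 0.372
grasp_force: 25.0
```

Call:
step_arm(
  commands=[
    [0,0,-0.006,0,0,0,0.02],
    [0,0,-0.011,0,0,0,0.02],
    [0,0,-0.014,0,0,0,0.02],
    [0,0,-0.0152,0,0,0,0.02],
    [0,0,-0.0152,0,0,0,0.02],
  ],
)

```text
t: 32.9
tcp_pos: [0.502, -0.3662, 0.0349]
ee_rot: [3.135, 0.193, 0.001]
contact_force: [-0.7, -0.2, -0.4]
width: 0.372
grasp_force: 25.0
```

Call:
step_arm(
  commands=[
    [0,0,0,0,0,0,0.06],
    [0,0,0,0,0,0,0.06],
    [0,0,0,0,0,0,0.06],
    [0,0,0,0,0,0,0.06],
    [0,0,0,0,0,0,0.06],
    [0,0,0,0,0,0,0.06],
  ],
)

```text
t: 33.4
tcp_pos: [0.5018, -0.3661, 0.0345]
ee_rot: [3.136, 0.193, 0.0]
contact_force: [0.6, 0.6, 0.5]
width: 0.641
grasp_force: 0.0
```

Call:
step_arm(
  commands=[
    [0,0,0.02,0,0,0,0.06],
    [0,0,0.06,0,0,0,0.06],
    [0,0,0.1,0,0,0,0.06],
    [0,0,0.14,0,0,0,0.06],
    [0,0,0.18,0,0,0,0.06],
    [0,0,0.22,0,0,0,0.06],
    [-0.02,-0.03,0.22,0,0,0,0.06],
    [-0.05,-0.06,0.22,0,0,0,0.06],
  ],
)

```text
t: 34.07
tcp_pos: [0.4537, -0.4258, 0.2576]
ee_rot: [3.132, 0.198, 0.005]
contact_force: [0.6, -0.3, -1.2]
width: 0.643
grasp_force: 0.0
```

Call:
step_arm(
  commands=[
    [-0.1,-0.2,0,0,0,0,0.06],
    [-0.1,-0.2,0,0,0,0,0.06],
    [-0.1,-0.2,0,0,0,0,0.06],
    [-0.1,-0.2,0,0,0,0,0.06],
    [-0.1,-0.2,0,0,0,0,0.06],
    [-0.1,-0.2,0,0,0,0,0.06],
    [-0.1,-0.2,0,0,0,0,0.06],
    [-0.1,-0.2,0,0,0,0,0.06],
  ],
)

```text
t: 34.73
tcp_pos: [0.352, -0.6259, 0.2539]
ee_rot: [-3.135, -0.191, 0.0]
contact_force: [-0.4, 0.2, -0.6]
width: 0.645
grasp_force: 0.0
```

Run:
```python
from h import *
d=cam('top','t9')
i=d['image'][115:290,60:450,::-1];cv2.imwrite('pics/t9.png',cv2.resize(i,None,fx=2,fy=2,interpolation=cv2.INTER_CUBIC))
P=cloud(d)*1000
for n,x,y in(('tr',559,360),('blue',568,275),('panel',553,-313),('hs',491,-277),('black',502,-366),('tape',366,272)):
    m=(np.hypot(P[...,0]-x,P[...,1]-y)<14); print(n,np.round(np.percentile(P[m][:,2],[10,50,90])))
```

```text
tr [42. 44. 47.]
blue [53. 55. 57.]
panel [ 6.  8. 11.]
hs [10. 14. 36.]
black [54. 55. 58.]
tape [-2. -1.  1.]
```

View pics/t9.png

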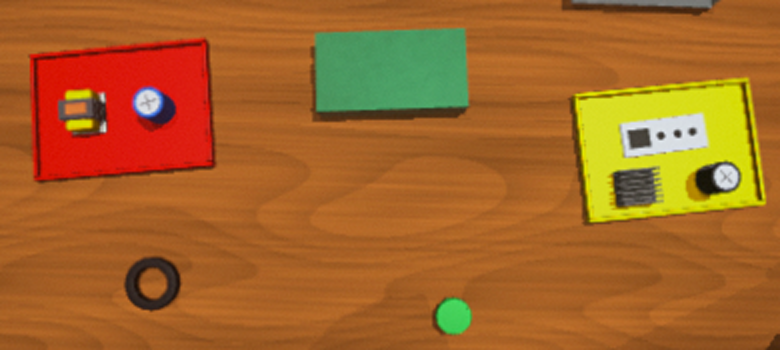

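All five items sit upright in their trays: transformer (82,112) and blue cap (148,102) in red; panel (665,135), heat sink (637,187) and black cap (725,177) in yellow. The tape (152,284) hasn't moved.

```bash
python3 -c "
from workcell import order
print(order.finish_job())"
```

```text
the job is handed in; nothing more can be done
None
```

Both kits are made up and the job is handed in: the last picture before hand-in showed all five parts upright on the floors of their trays and the tape untouched, with about 35 s of the 144 s used.

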